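# Load a sample tube and latch the analyser's carousel at its index mark

### The arm

A 6-joint arm with a two-finger parallel gripper is mounted at the origin on the work surface. World frame = base frame: x ahead of the robot, y to its left, z up, the work surface at z = 0. Lengths are in m, angles in rad, forces in N, time in s.
With the tool pointing down it reaches from about 0.4 to 0.825 m from the base axis. Payload 7 kg.
Tool frame: the origin (TCP) lies on the mounting face of the last link; the fingertips stand arm.tcp_to_tips ahead of it and the grasp point (between the pads) lies 159 mm ahead of it (arm.tcp_to_tips is the distance from the TCP to the fingertips, in m); z points along the fingers, y is the direction in which the jaws open and shut (so a half turn about z gives the same grasp; the last joint's range is limited). The gripper opens to 88 mm and grips with 3 to 60 N. Pads are 19 mm wide; open, the fingers measure 130 mm over their backs; the gripper's body (78 mm by 193 mm) begins 47 mm behind the grasp point.
Start: joints at [1.568, 0.359, 0.012, 0, -1.224, -0.288], TCP at [0.194, 0.647, 0.405] pointing down, gripper open.
Joint ranges: [-3.07, 3.07], [-1.43, 2.12], [-1.02, 1.25], [-3.03, 1.67], [-3.05, -0], [-3.03, 3.03]. Speed limits (rad/s): [2.39, 2.39, 3.01, 3.14, 3.14, 3.14].

### API

Orientations are given as [roll, pitch, yaw] about the fixed x, y, z axes, in that order (R = Rz(yaw) Ry(pitch) Rx(roll)).
In Python, from station import arm, cams, job_done, finder gives the robot as it stands.
- The arm moves only by the tool play_rows, never from a script. Its argument "targets" is a list that holds one entry, the list of rows, each a list of 4 numbers: the shift along the tool's x, y, z in m, then the turn about the tool's z in degrees. A call has 1 to 5 rows; each row is the pose to reach, as a shift and turn from the pose commanded when the call began, along the tool's axes at that moment; what a row does not reach only later rows make up. A row lasts 1/8 s, in which the tool goes at most 62.5 mm and 10.7 degrees, less where a joint would pass 70% of its speed; a pose out of reach is approached as far as the arm can. A call with a gripper value outside its range is refused whole. "grip" is the closure in counts, from 0 (fully open) to 255 (shut), set as the call begins (left out, the last holds). The fingers move at their own pace and stop on an object; "newtons" is the grip in N (left out, the last holds). Time passes only in rows, so rows that repeat a pose let the fingers close. It gives the time, the measured TCP pose, the force and the opening at its end, in the units of the state.
- arm.get_state(): the state, without advancing time (a new reading comes with each control period).
- cams.grab_frame(name): name is "scene" or "top" or "wrist"; returns (picture, depth): 480x640x3 uint8, red, green, blue; 480x640 float32, m along the optical axis (not along the pixel's ray), 0 where there is no reading.
- cams.camera_params(name): a dict with "intrinsics" (3x3 intrinsics, pixels), "position" and "attitude" of the camera in the world. Camera axes: x right, y down, z forward; pixel columns grow to the right and rows downward; lengths in m; the calibration is good to about 2 mm. A picture is of the moment at which its call begins: read the wrist's pose just before it. camera_params takes no time and is no camera call; for the wrist camera it gives the pose at the moment of the call.
- job_done(): hands the job in, once; it reports no verdict.
Trained networks look in the newest picture that a camera, given by its name, has taken for a name from the list of things; names that differ only in an ending like _2 or _b are one class to them, and where a whole thing is asked for, a point or a joint stands for the part that bears it (a point fixed in the world has none). Each returns a list of dicts, best first, with "score" (0 to 1); they miss things now and then, are a little off and sometimes report something else, mostly with a low value. They report only what shows in the picture. A call takes as long as a camera call. They do not tell look-alikes from the thing itself.
- finder.find_in(camera, query): "xyz" ([x, y, z] in m, in world coordinates, good to about 4 mm: the middle of the surface that is visible of it).
- finder.masks_of(camera, query): "mask" (480x640 bool, what is visible of it).
The state is a dict: "t": time; "q": joint angles; "qd": joint speeds; "joint_efforts": joint torques, N m; "eef_pos": TCP position; "ee_rot": TCP orientation; "force": force on the tool from outside, world axes, zero at the start; "moment": the same for the moment, N m; "width": finger opening in m.
Only numpy, scipy, OpenCV 4.12 (cv2) and the standard library are available. Lean on these libraries where they do the work, as an engineer would, in place of code of your own. Each camera call takes 0.05 s, during which the arm holds its last target. There are 200 camera calls.

### The job

First take the short capped tube out of the rack, lower it (do not drop it) fully home into the one empty well of the analyser's carousel and let go of it. Then turn the carousel counter-clockwise (seen from above) by pushing on its upright ribs, not on the tubes or the vials, until the pin on its rim has gone past the sprung catch and comes up against the stop, so that the catch has sprung back behind it and the well stands at the index mark. Push gently: feel for the stop and press no harder than about 15 N on the carousel; leave the other things on the table where they are.

Things in the scene. Friction and masses are not known exactly. Their poses are not given: they have to be found in the camera images.
- tube: the short capped tube to be loaded: 80 mm tall overall, 13 mm diameter, with a 16 mm diameter, 18 mm tall cap on top (grip it there); origin at the centre of its underside, z up along the tube; about 20 g; stands upright in one of the three rack holes
- tall_tube_a: a tall capped tube (105 mm, otherwise like the short one) in another rack hole, not to be moved; origin at the centre of its underside
- tall_tube_b: the other tall capped tube (105 mm) in the rack, not to be moved; origin at the centre of its underside
- rack: white tube rack, fixed, 164 x 55 x 45 mm, three 16 mm holes in a row along its x axis at -50, 0 and 50 mm, 38 mm deep; origin at the centre of its underside
- analyser: white tabletop blood analyser, fixed; origin on the table, on the carousel's vertical axis; base plate 16 mm thick from x -120 to 155 mm and y -125 to 265 mm in its own frame, reader housing 95 mm tall from y 124 to 260 mm and x -95 to 95 mm; index unit (fixed stop and sprung catch, up to 55 mm above the table) at the rim on its +x side
- carousel: grey carousel, turns freely (drag about 0.05 N m) about the vertical axis through its origin, which is 18 mm above the table; y axis towards the empty well, x axis towards the index pin; disc radius 100 mm, its top 24 mm above the table; hub radius 24 mm. When indexed its axes agree with the analyser's to 0.06 rad; it starts 0.7 to 2.6 rad clockwise of that
- standards: three vials fixed in the carousel's filled stations, at 0, 180 and 270 degrees from its x axis and radius 78 mm; stations 22 mm across up to 64 mm above the table, vial caps 17 mm across up to 83 mm; not to be pushed on; origin as the carousel's
- well (a point): centre of the inner floor of the carousel's empty well, 27 mm above the table, 78 mm from the axis; the well is a 16 mm bore, 37 mm deep, its rim (22 mm across) 64 mm above the table
- index_mark (a point): tip of the dark pointer on the reader housing, 90 mm above the table and 108 mm from the carousel's axis along the analyser's y axis; the well stands before it when indexed
- index_pin (a point): top of the upright 9 mm steel index pin on the carousel's rim, 107 mm from the axis, 54 mm above the table. It meets the catch's ramp about 20 mm before its final place and ends against the stop. Where the stop lies is known only to 6 mm along the rim either way, so it has to be felt; the stop is rigid, so the push rises steeply there
- catch (a joint): sprung catch lever in rad: 0 at rest, lifted outwards to about 0.17 by the passing pin, back near 0 once the pin is caught between catch and stop. Passing it takes about 4 to 7 N of push at 65 mm from the carousel's axis
- gel_bottle: hand-gel bottle, 58 mm diameter, 150 mm tall, bystander; origin at the centre of its underside
- lancet_carton: small white carton 85 x 55 x 45 mm to the right of the rack, bystander; origin at the centre of its underside
- rib (a point): top of one of the carousel's four alike upright ribs (spokes), at 65 mm from the axis, 45 degrees counter-clockwise of the carousel's x axis (the others follow every 90 degrees); ribs are 8 mm thick, run radially from 20 to 92 mm and stand from the disc up to 71 mm above the table
Things that resemble listed ones, but are neither listed nor needed, are in the scene too. Leave any black or red look-alike of the tube alone.

How it is judged:
On the way, in this order (a step that is already met when the one before it is completed fails the run):
1. the short tube stands fully home in the carousel's empty well, let go, before the carousel is indexed (distance between tube and well below 0.005 m and angle between tube's own z axis and vertical below 0.15 rad and contact force between the fingers and tube below 0.05 N and angle between the y axis of carousel and the y axis of analyser, either way round above 0.25 rad), for 0.2 s.
2. the carousel is indexed: the pin is past the catch and the catch is back at rest (angle between the y axis of carousel and the y axis of analyser, either way round below 0.09 rad and y of well in the frame of analyser above 0.06 m and value of joint catch below 0.04 rad), for 0.2 s.
At the end, for the whole second after the job is handed in: The short tube stands in the carousel's well, its underside within 5 mm of the well's floor centre and upright to 0.15 rad; the carousel is at rest with its y axis within 0.09 rad of the analyser's (well on the reader's side) and the catch back at rest (below 0.04 rad) behind the index pin (all of step 2 and distance between tube and well below 0.005 m and angle between tube's own z axis and vertical below 0.15 rad and angular speed of carousel below 0.05 rad/s and linear speed of tube below 0.02 m/s); the robot touches nothing.
It fails at once if the robot presses harder than 20 N on the carousel (contact force between any of the fingers, the arm and carousel above 20 N).
It fails at once if the robot pushes on the vials (contact force between any of the fingers, the arm and standards above 2 N).
It fails at once if the carousel is turned by the tube: the tube is held or pushed with the well more than 40 mm from where it began (distance of well from where it was at the start of the episode above 0.04 m and contact force between the fingers and tube above 1 N).
It fails at once if the tube is dropped (falls free at over 0.5 m/s) (contact force between the fingers and tube below 0.02 N and linear speed of tube above 0.5 m/s).
It fails at once if another tube, the bottle or the carton is moved by more than 30 mm (distance of any of tall_tube_a, tall_tube_b, gel_bottle, lancet_carton from where it was at the start of the episode above 0.03 m).
It also fails if it takes over 72 s, if anything falls off the work surface, if the arm or the gripper's body presses on something with over 40 N, if the wrist force passes 120 N, or if a joint passes its speed limit or range.

## Working session

There is one attempt and no reset: what is moved stays moved. The work goes in short steps, Python scripts to look and compute and a tool call to move; the robot and the scene stay as the last step left them, time stands still between calls to the robot, and variables do not carry over. Pictures are saved under pics/ and viewed, about 8 in all and at most 12, crops included, and the job is handed in when it is done.

Besides the shell and the picture viewer there is one more tool, called after ">>>" as name(argument=value, ...), one argument or row to a line, values as JSON. play_rows: Moves the arm, as the interface text tells. Its arguments: {"type":"object","properties":{"targets":{"type":"array","items":{"type":"array","items":{"type":"array","items":{"type":"number"}}}},"grip":{"type":"number"},"newtons":{"type":"number"}},"required":["targets"]}

```bash
ls; mkdir -p pics
python3 - <<'E'
from station import arm,cams,finder
import cv2,numpy as np
s=arm.get_state();print({k:np.round(v,3).tolist() for k,v in s.items()}, arm.tcp_to_tips)
ims=[]
for c in ["scene","top"]:
    im,d=cams.grab_frame(c);p=cams.camera_params(c);print(c,p)
    cv2.imwrite(f"pics/{c}0.png",im[:,:,::-1])
    for q in ["tube","tall_tube_a","rack","analyser","carousel","standards","well","index_mark","index_pin","rib","catch","gel_bottle","lancet_carton"]:
        r=finder.find_in(c,q)
        print(q,[(round(float(x["score"]),2),np.round(x["xyz"],3).tolist()) for x in r[:5]])
print(arm.get_state()["t"])
E
```

```text
pics
{'t': 0.0, 'q': [1.568, 0.359, 0.011, -0.0, -1.224, -0.288], 'qd': [0.001, 0.001, 0.0, 0.0, 0.001, 0.001], 'joint_efforts': [0.002, -58.272, 29.304, 6.997, 0.007, -0.0], 'eef_pos': [0.193, 0.646, 0.404], 'ee_rot': [3.14, -0.0, -0.291], 'force': [-1.304, -0.222, 0.295], 'moment': [0.0, -0.004, -0.017], 'width': 0.088} 0.1781
scene {'intrinsics': array([[594.86539754,   0.        , 322.05778656],
       [  0.        , 594.86539754, 234.95616573],
       [  0.        ,   0.        ,   1.        ]]), 'position': array([ 1.11923416, -0.37058962,  0.89289083]), 'attitude': array([-2.50385301, -0.00570393,  1.21731066])}
tube [(0.84, [0.535, -0.244, 0.057]), (0.64, [0.559, -0.329, 0.078]), (0.56, [0.637, -0.338, 0.059]), (0.52, [0.488, -0.251, 0.051]), (0.16, [0.757, -0.379, 0.095])]
tall_tube_a [(0.8, [0.459, -0.338, 0.095]), (0.63, [0.51, -0.333, 0.09]), (0.16, [0.506, 0.091, 0.079])]
rack [(0.71, [0.532, -0.333, 0.047]), (0.33, [0.46, -0.335, 0.094])]
analyser [(0.91, [0.604, 0.132, 0.022]), (0.47, [0.562, 0.031, 0.035])]
carousel [(0.65, [0.56, 0.028, 0.031])]
standards [(0.55, [0.
[... 673 characters left out ...]
 array([-3.0624394 , -0.02589049, -1.58346977])}
tube [(0.59, [0.485, -0.25, 0.077]), (0.54, [0.548, 0.035, 0.021]), (0.5, [0.555, -0.325, 0.096])]
tall_tube_a [(0.4, [0.504, -0.333, 0.112])]
rack [(0.62, [0.506, -0.33, 0.048])]
analyser [(0.86, [0.572, 0.124, 0.028])]
carousel [(0.8, [0.548, 0.033, 0.021])]
standards [(0.49, [0.505, 0.09, 0.083])]
well [(0.82, [0.552, 0.038, 0.027])]
index_mark [(0.71, [0.549, 0.034, 0.02]), (0.67, [0.575, 0.124, 0.02])]
index_pin [(0.85, [0.549, 0.037, 0.022])]
rib [(0.96, [0.548, 0.035, 0.027]), (0.15, [0.507, -0.329, 0.05])]
catch []
gel_bottle [(0.8, [0.727, -0.367, 0.104]), (0.35, [0.503, 0.089, 0.08])]
lancet_carton [(0.75, [0.466, -0.443, 0.05])]
1.4
```

View pics/scene0.png

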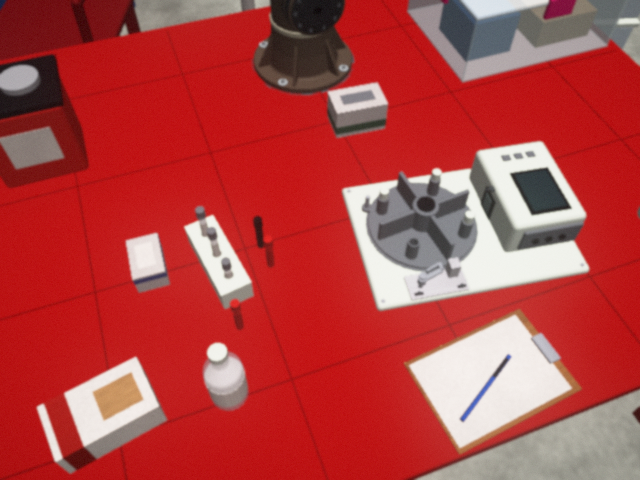

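View pics/top0.png

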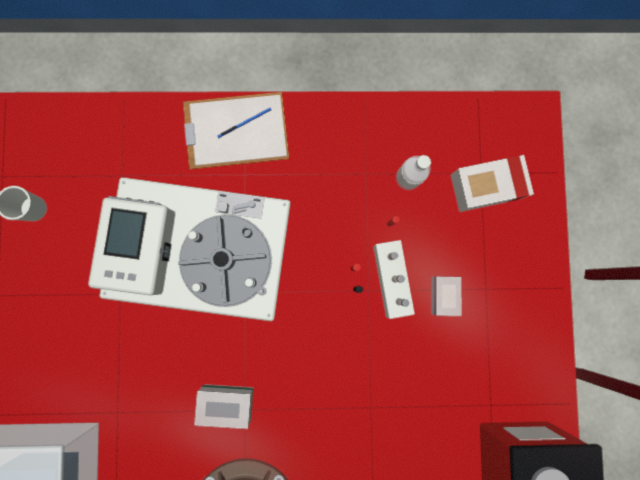

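Both views agree. The short tube is in the +x rack hole, at top pixel (393,256). The two tall ones are at (398,279) and (403,302), and the red and black look-alikes stand on the table nearby. The empty well is at (247,232), the pin at (262,291) and the hub at (222,259), with the housing to the left (+y). Next I'll measure these.

```bash
cat > h.py <<'E'
import numpy as np,cv2
from scipy.spatial.transform import Rotation as R
from station import arm,cams,finder
def cloud(c):
    p=cams.camera_params(c); im,d=cams.grab_frame(c)
    K=np.array(p["intrinsics"]);v,u=np.mgrid[:480,:640]
    P=np.stack([(u-K[0,2])/K[0,0]*d,(v-K[1,2])/K[1,1]*d,d],-1)@R.from_euler('xyz',p["attitude"]).as_matrix().T+p["position"]
    P[d<=0]=np.nan
    return im,P
def blobs(P,lo,hi,box,mn=3):
    m=(P[...,2]>lo)&(P[...,2]<hi)&(P[...,0]>box[0])&(P[...,0]<box[1])&(P[...,1]>box[2])&(P[...,1]<box[3])
    n,L,s,c=cv2.connectedComponentsWithStats(m.astype(np.uint8))
    for i in range(1,n):
        if s[i,4]>=mn: 
            q=P[L==i];print(i,s[i,4],c[i].round(1),np.r_[q.mean(0),(q[:,:2].max(0)+q[:,:2].min(0))/2,np.ptp(q[:,:2],axis=0)].round(4))
E
python3 - <<'E'
from h import *
im,P=cloud("top")
print("table z",np.nanmedian(P[330:400,300:420,2]),"plate",np.nanmedian(P[205:215,130:170,2]),P[259,222],P[290,262])
B=(.4,.7,-.1,.12)
print("vials");blobs(P,.078,.1,B)
print("ribs");blobs(P,.066,.0745,B)
print("well rim etc");blobs(P,.056,.066,B)
print("pin");blobs(P,.045,.056,B)
print("tubes");blobs(P,.06,.13,(.4,.62,-.38,-.28))
print("rack");blobs(P,.035,.055,(.4,.65,-.4,-.26),50)
E
```

```text
table z 0.000808664487421229 plate 0.09485796167316574 [0.55144955 0.03564239 0.08030129] [ 0.48507351 -0.04579447  0.05321662]
vials
1 51 [192.5 234.6] [0.6035 0.0973 0.0823 0.6037 0.0975 0.0152 0.0149]
3 178 [220.5 258.2] [0.5532 0.0387 0.0806 0.5526 0.0387 0.0317 0.032 ]
4 50 [248.8 282.2] [ 0.5021 -0.0207  0.0827  0.5015 -0.0208  0.0147  0.0165]
5 50 [196.4 286.8] [0.4939 0.0884 0.0825 0.4945 0.0883 0.0146 0.0152]
ribs
1 563 [223.1 258.3] [0.5534 0.0348 0.0713 0.5537 0.0339 0.1809 0.1719]
6 4 [196.5 238. ] [0.5977 0.0922 0.0668 0.5977 0.0921 0.0041 0.0026]
9 23 [214.  252.5] [0.5659 0.0539 0.0728 0.5647 0.0527 0.0169 0.015 ]
14 6 [200.  283.3] [0.501  0.084  0.0676 0.5017 0.0836 0.0043 0.0076]
16 3 [200.7 288. ] [0.4912 0.0817 0.0716 0.4912 0.0819 0.0042 0.0014]
well rim etc
1 9 [252.2 202.2] [ 0.6756 -0.0257  0.0571  0.6761 -0.0252  0.0087  0.0088]
5 11 [221.3 223. ] [0.6304 0.0408 0.0596 0.6308 0.0408 0.0218 0.0022]
6 41 [245.6 231.2] [ 0.6117 -0.0119  0.063   0.6121 -0.0124  0.0213  0.0208]
7 27 [196.1 236.1] [0.6022 0.0939 0.0628 0.6035 0.097  0.0196 0.0191]
8 8 [222.  233.5]
[... 2174 characters left out ...]
6 0.0225 0.0066 0.0059]
30 11 [226. 274.] [0.5205 0.0318 0.0511 0.5204 0.0314 0.0216 0.0037]
33 11 [203.5 286.9] [0.4933 0.0802 0.0503 0.4931 0.0814 0.0172 0.0054]
36 9 [227. 288.] [0.4903 0.0297 0.0503 0.4903 0.0297 0.0172 0.0017]
38 13 [260.5 290.8] [ 0.4835 -0.0427  0.0542  0.4841 -0.0426  0.0064  0.0068]
39 8 [227.8 297.5] [0.4699 0.0282 0.0492 0.4699 0.0284 0.0152 0.0011]
tubes
1 56 [393.5 255.3] [ 0.555  -0.3262  0.0848  0.5547 -0.3275  0.0145  0.0151]
2 71 [399.3 278.3] [ 0.506  -0.3332  0.104   0.5057 -0.3347  0.0146  0.0146]
3 77 [403.6 302.1] [ 0.4571 -0.3411  0.103   0.4563 -0.3427  0.015   0.0152]
rack
2 1709 [394.1 278.7] [ 0.5061 -0.3337  0.0455  0.5068 -0.3357  0.1682  0.0798]
```

>>> play_rows(
  targets=[
    [[0.05, 0.035, 0, 10], [0.1, 0.07, 0, 20], [0.15, 0.105, 0, 30], [0.2, 0.14, 0, 40], [0.25, 0.175, 0, 50]],
  ],
  grip=0,
)

```text
t: 2.08
eef_pos: [0.3837, 0.4056, 0.405]
ee_rot: [-3.141, 0.0, -1.169]
force: [1.1, 0.4, 0.3]
width: 0.0875
```

```bash
cat > mv.py <<'E'
import sys,numpy as np
from station import arm
def mv(x,y,z,yaw=None):
    s=arm.get_state();p=s["eef_pos"];r=s["ee_rot"];c,n=np.cos(r[2]),np.sin(r[2])
    d=np.array([x,y,z])-p;t=0 if yaw is None else -np.degrees((yaw-r[2]+np.pi)%(2*np.pi)-np.pi)
    print("t%.2f pos"%s["t"],np.round(p,4),"rpy",np.round(r,3),"q",np.round(s["q"],2),"F",np.round(s["force"],1),"w",round(s["width"],4))
    print("tool shift mm",np.round(1e3*np.array([d@[c,n,0],d@[n,-c,0],-d[2]]),1),"turn",round(t,1))
if __name__=="__main__": mv(*map(float,sys.argv[1:]))
E
python3 mv.py .5 .1 .40 -2.99; python3 -c "
from h import *;print(cams.camera_params('wrist'))"
```

```text
t2.08 pos [0.3837 0.4056 0.405 ] rpy [-3.141  0.    -1.169] q [ 1.16  0.17 -0.25  0.   -1.15 -0.76] F [1.1 0.4 0.3] w 0.0875
tool shift mm [326.8  12.6   5. ] turn 104.3
{'intrinsics': array([[382.33639341,   0.        , 323.87090224],
       [  0.        , 382.33639341, 241.05544641],
       [  0.        ,   0.        ,   1.        ]]), 'position': array([0.41637234, 0.33080261, 0.38560959]), 'attitude': array([ 2.83639085e+00,  7.53800126e-04, -2.74002263e+00])}
```

>>> play_rows(
  targets=[
    [[0.06, 0.002, 0, 10], [0.12, 0.005, 0, 20], [0.18, 0.007, 0, 30], [0.24, 0.01, 0, 40], [0.3, 0.012, 0, 50]],
  ],
)

```text
t: 2.7
eef_pos: [0.491, 0.1252, 0.4051]
ee_rot: [-3.141, 0.001, -2.041]
force: [1.4, 1.2, -0.2]
width: 0.0876
```

```bash
python3 mv.py .555 -.25 .36 -2.99
```

```text
t2.70 pos [0.491  0.1252 0.4051] rpy [-3.141e+00  1.000e-03 -2.041e+00] q [ 0.64  0.08 -0.35  0.   -1.14 -1.11] F [ 1.4  1.2 -0.2] w 0.0876
tool shift mm [ 305.4 -227.2   45.1] turn 54.4
```

>>> play_rows(
  targets=[
    [[0.048, -0.036, 0, 10], [0.096, -0.072, 0, 20], [0.144, -0.108, 0.015, 30], [0.192, -0.144, 0.03, 40], [0.24, -0.18, 0.045, 50]],
  ],
)

```text
t: 3.32
eef_pos: [0.544, -0.1701, 0.3597]
ee_rot: [-3.141, 0.001, -2.914]
force: [1.2, 0.8, 0.4]
width: 0.0878
```

```bash
python3 mv.py .555 -.327 .36 -2.99
```

```text
t3.33 pos [ 0.544  -0.1701  0.3597] rpy [-3.141e+00  1.000e-03 -2.914e+00] q [ 0.04  0.22 -0.29  0.   -1.06 -1.38] F [1.2 0.8 0.4] w 0.0878
tool shift mm [  24.6 -155.3   -0.3] turn 4.3
```

>>> play_rows(
  targets=[
    [[0.008, -0.052, 0, 2], [0.016, -0.104, 0, 4.3], [0.025, -0.155, 0, 4.3], [0.025, -0.155, 0, 4.3]],
  ],
)

```text
t: 3.82
eef_pos: [0.5549, -0.328, 0.3589]
ee_rot: [-3.142, -0.001, -2.988]
force: [-0.0, 1.4, 1.0]
width: 0.0878
```

```bash
python3 mv.py .555 -.327 .237 -2.99
python3 - <<'E'
from h import *
im,P=cloud("wrist");cv2.imwrite("pics/w1.png",im[:,:,::-1])
print("tops");blobs(P,.08,.092,(.4,.65,-.4,-.26),20)
print("tall");blobs(P,.104,.118,(.4,.65,-.4,-.26),20)
print("cap sides");blobs(P,.07,.092,(.53,.58,-.4,-.26),20)
E
```

```text
t3.83 pos [ 0.5549 -0.328   0.3589] rpy [-3.142e+00 -1.000e-03 -2.988e+00] q [-0.23  0.34 -0.12  0.   -1.11 -1.19] F [-0.   1.4  1. ] w 0.0878
tool shift mm [ -0.2   1.  121.9] turn 0.1
tops
1 429 [327.3 243.7] [ 0.5548 -0.3255  0.0871  0.5555 -0.3255  0.0151  0.0155]
2 172 [303.4 333.7] [ 0.6313 -0.332   0.0807  0.6313 -0.3317  0.0117  0.015 ]
tall
1 679 [327.8  87.5] [ 0.4572 -0.3409  0.1125  0.4571 -0.3408  0.0156  0.0154]
2 570 [327.7 177.1] [ 0.5059 -0.3332  0.1124  0.5062 -0.3332  0.0152  0.0154]
cap sides
1 533 [327.2 241.5] [ 0.5539 -0.3257  0.0847  0.5553 -0.3255  0.0155  0.0161]
```

View pics/w1.png

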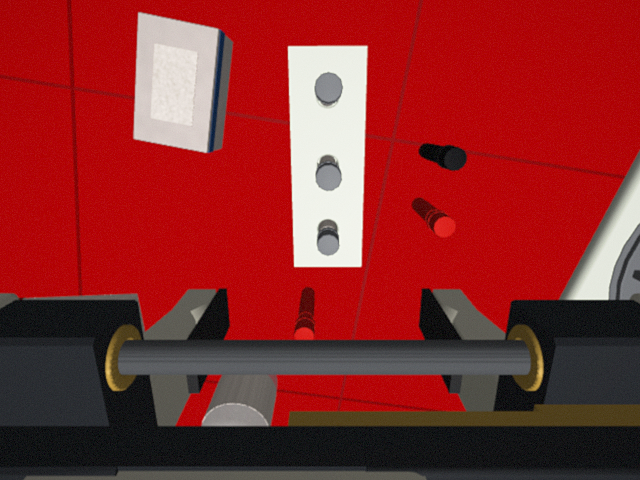

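The view shows the three caps in the rack, with the short one at (327,240). The red look-alikes are at (437,222) and (304,320), so I'll narrow the jaws before going down.

>>> play_rows(
  targets=[
    [[0, 0.002, 0, 0], [0, 0.002, 0, 0], [0, 0.002, 0.03, 0], [0, 0.002, 0.06, 0]],
  ],
  grip=130,
  newtons=12,
)

```text
t: 4.38
eef_pos: [0.5553, -0.3216, 0.2999]
ee_rot: [-3.141, 0.002, -2.982]
force: [0.6, 0.7, -1.1]
width: 0.0532
```

```bash
python3 mv.py .555 -.3257 .239 -2.99
```

```text
t4.38 pos [ 0.5553 -0.3216  0.2999] rpy [-3.141e+00  2.000e-03 -2.982e+00] q [-0.22  0.38 -0.2  -0.   -0.98 -1.19] F [ 0.6  0.7 -1.1] w 0.0532
tool shift mm [ 1.  -4.  60.9] turn 0.5
```

>>> play_rows(
  targets=[
    [[0, 0, 0, 0], [0, 0, 0, 0]],
  ],
)

```text
t: 4.62
eef_pos: [0.5556, -0.3224, 0.3011]
ee_rot: [-3.141, 0.001, -2.983]
force: [0.7, -0.3, 1.0]
width: 0.0433
```

```bash
python3 mv.py .555 -.3257 .239 -2.99
python3 - <<'E'
from h import *
from mv import mv
for i in range(4):
    cams.grab_frame("top"); mv(.555,-.3257,.239,-2.99)
E
```

```text
t4.62 pos [ 0.5556 -0.3224  0.3011] rpy [-3.141e+00  1.000e-03 -2.983e+00] q [-0.22  0.38 -0.2   0.   -0.99 -1.19] F [ 0.7 -0.3  1. ] w 0.0433
tool shift mm [ 1.2 -3.1 62.1] turn 0.4
t4.67 pos [ 0.5557 -0.3225  0.3014] rpy [-3.140e+00  2.000e-03 -2.983e+00] q [-0.22  0.38 -0.2   0.   -0.99 -1.19] F [-0.  -0.  -0.2] w 0.0431
tool shift mm [ 1.2 -3.  62.4] turn 0.4
t4.72 pos [ 0.5556 -0.3226  0.3014] rpy [-3.140e+00  2.000e-03 -2.983e+00] q [-0.22  0.38 -0.2   0.   -0.99 -1.19] F [-0.3  0.2 -0. ] w 0.0431
tool shift mm [ 1.1 -2.9 62.4] turn 0.4
t4.78 pos [ 0.5555 -0.3227  0.3013] rpy [-3.140e+00  2.000e-03 -2.983e+00] q [-0.22  0.38 -0.2   0.   -0.99 -1.19] F [-0.2  0.9  0.2] w 0.0432
tool shift mm [ 0.9 -2.9 62.3] turn 0.4
t4.83 pos [ 0.5553 -0.3227  0.301 ] rpy [-3.141e+00  2.000e-03 -2.983e+00] q [-0.22  0.38 -0.2   0.   -0.98 -1.19] F [-0.4 -0.2  0.2] w 0.0431
tool shift mm [ 0.8 -2.9 62. ] turn 0.4
```

>>> play_rows(
  targets=[
    [[0.001, -0.003, 0.015, 0.4], [0.001, -0.003, 0.03, 0.4], [0.001, -0.003, 0.045, 0.4], [0.001, -0.003, 0.062, 0.4], [0.001, -0.003, 0.062, 0.4]],
  ],
)

```text
t: 5.45
eef_pos: [0.5539, -0.3257, 0.2354]
ee_rot: [3.14, -0.003, -2.991]
force: [0.9, -0.1, 0.5]
width: 0.0428
```

>>> play_rows(
  targets=[
    [[0, 0, 0, 0], [0, 0, 0, 0], [0, 0, 0, 0], [0, 0, 0, 0], [0, 0, 0, 0]],
  ],
  grip=255,
  newtons=12,
)

```text
t: 6.08
eef_pos: [0.5547, -0.3259, 0.2382]
ee_rot: [-3.141, 0.001, -2.991]
force: [-0.3, 0.8, 2.2]
width: 0.0152
```

```bash
python3 mv.py .555 -.3257 .239 -2.99
```

```text
t6.08 pos [ 0.5547 -0.3259  0.2382] rpy [-3.141e+00  1.000e-03 -2.991e+00] q [-0.23  0.45 -0.26  0.   -0.86 -1.19] F [-0.3  0.8  2.2] w 0.0152
tool shift mm [-0.4  0.2 -0.8] turn -0.0
```

>>> play_rows(
  targets=[
    [[0, 0, -0.015, 0], [0, 0, -0.045, 0], [0, 0, -0.08, 0], [0, 0, -0.12, 0], [0, 0, -0.12, 0]],
  ],
)

```text
t: 6.7
eef_pos: [0.5552, -0.3263, 0.3627]
ee_rot: [-3.138, 0.006, -2.99]
force: [0.7, -0.4, -0.5]
width: 0.0154
```

```bash
python3 mv.py .6118 -.0118 .358 -2.99
python3 - <<'E'
from h import *
im,P=cloud("wrist");cv2.imwrite("pics/w2.png",im[:,:,::-1])
E
```

```text
t6.70 pos [ 0.5552 -0.3263  0.3627] rpy [-3.138  0.006 -2.99 ] q [-0.23  0.33 -0.12  0.   -1.11 -1.19] F [ 0.7 -0.4 -0.5] w 0.0154
tool shift mm [-103.4  302.4    4.7] turn -0.0
```

View pics/w2.png

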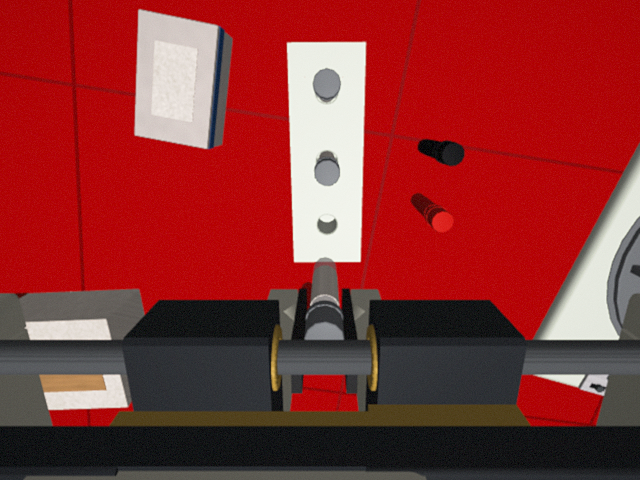

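The short tube is held between the fingers at (325,290) and its rack hole is empty at (327,222). Next I'll carry it to one side of the well for a close view.

>>> play_rows(
  targets=[
    [[-0.02, 0.04, 0, 0], [-0.06, 0.1, 0, 0], [-0.1, 0.16, 0, 0], [-0.13, 0.22, 0, 0], [-0.163, 0.278, 0, 0]],
  ],
)

```text
t: 7.38
eef_pos: [0.6641, -0.0508, 0.357]
ee_rot: [3.141, -0.001, -2.991]
force: [1.4, -0.0, -0.1]
width: 0.0154
```

>>> play_rows(
  targets=[
    [[0, 0.024, 0, 0], [0, 0.024, 0, 0], [0, 0.024, 0, 0]],
  ],
)

```text
t: 7.75
eef_pos: [0.6602, -0.0293, 0.3572]
ee_rot: [-3.141, -0.001, -2.991]
force: [-0.4, 0.1, -0.8]
width: 0.0153
```

```bash
python3 mv.py .6118 -.0118 .358 -2.99
python3 - <<'E'
from h import *
im,P=cloud("wrist");cv2.imwrite("pics/w3.png",im[:,:,::-1])
B=(.4,.7,-.1,.15)
print("vials");blobs(P,.077,.088,B,60)
print("rim");blobs(P,.058,.068,(.59,.635,-.035,.01),40)
print("floor");blobs(P,.02,.035,(.60,.625,-.025,.002),5)
print("pin");blobs(P,.048,.058,(.45,.52,-.07,-.02),10)
# plate corner edges for analyser yaw: from scene/top
im,P=cloud("top")
m=(P[...,2]>.009)&(P[...,2]<.023)&(P[...,1]>-.12)&(P[...,1]<.35)&(P[...,0]>.38)&(P[...,0]<.75)
r=cv2.minAreaRect(P[m][:,:2].astype(np.float32));print(r,cv2.boxPoints(r))
E
```

```text
t7.75 pos [ 0.6602 -0.0293  0.3572] rpy [-3.141e+00 -1.000e-03 -2.991e+00] q [ 0.25  0.37 -0.09 -0.   -1.12 -1.67] F [-0.4  0.1 -0.8] w 0.0153
tool shift mm [45.2 24.6 -0.8] turn -0.0
vials
1 149 [382.    2.9] [ 0.5095 -0.0176  0.0816  0.5088 -0.0176  0.0048  0.0139]
2 632 [566.8   9.6] [0.4968 0.0906 0.0824 0.4967 0.092  0.0122 0.0182]
4 2346 [458.6  97.3] [0.5533 0.0406 0.0806 0.5536 0.0413 0.0333 0.0338]
6 567 [525.3 190.1] [0.6037 0.0991 0.0825 0.604  0.1001 0.0166 0.017 ]
rim
1 402 [361.5 175. ] [ 0.6124 -0.0094  0.0639  0.6126 -0.0095  0.0214  0.0212]
floor
1 413 [348.4 163.5] [ 0.6095 -0.0169  0.0251  0.6125 -0.0116  0.0249  0.0269]
2 219 [359.4 172.5] [ 0.6148 -0.0072  0.0282  0.6144 -0.0076  0.0123  0.0123]
pin
1 68 [364.8  14.7] [ 0.5101 -0.0248  0.0533  0.5077 -0.0244  0.0125  0.0086]
((0.5788694024085999, 0.1007169783115387), (0.38053643703460693, 0.2730415165424347), 81.56179809570312) [[ 0.41590607 -0.06745812]
 [ 0.6859918  -0.10752494]
 [ 0.74183273  0.26889208]
 [ 0.47174698  0.3089589 ]]
```

View pics/w3.png

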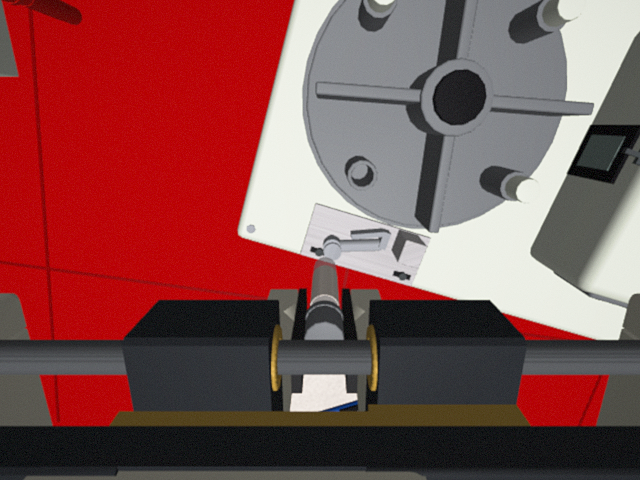

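The well is at (360,172). The held tube's lower end is near (323,262), clear of the index unit. The top and wrist views disagree by about 2 mm in y, so I'll use the held tube to calibrate the wrist camera.

Run:
```python
from h import *
for k in range(2):
    s=arm.get_state();yaw=s["ee_rot"][2];c,n=np.cos(yaw),np.sin(yaw);p=s["eef_pos"]
    M=np.array([[c,n],[n,-c]])
    im,P=cloud("wrist")
    T=(P[...,:2]-p[:2])@M.T; z=P[...,2]
    w=np.zeros_like(z,bool);w[250:350,300:350]=1
    print("tcp",np.round(p,4))
    for lo,hi in [(.12,.14),(.14,.16),(.16,.18),(.18,.195),(.195,.21)]:
        m=w&(z>lo)&(z<hi)&(abs(T[...,1])<.02)&(abs(T[...,0])<.02)
        q=T[m]
        if len(q)>5: print(lo,len(q),"xmax",np.percentile(q[:,0],95).round(4),"y mid",((q[:,1].max()+q[:,1].min())/2).round(4),"mean",q[:,1].mean().round(4),"ext",np.ptp(q[:,1]).round(4))
    blobs(P,.058,.068,(.59,.635,-.035,.015),40);blobs(P,.072,.09,(.52,.59,.0,.07),200);blobs(P,.078,.09,(.58,.63,.07,.12),100)
```

```text
tcp [ 0.6603 -0.03    0.3575]
0.12 147 xmax 0.0054 y mid 0.0002 mean 0.0002 ext 0.0128
0.14 315 xmax 0.0057 y mid 0.0002 mean 0.0002 ext 0.0131
0.16 470 xmax 0.0058 y mid 0.0003 mean 0.0002 ext 0.0176
0.18 685 xmax 0.009 y mid 0.0002 mean 0.0003 ext 0.0219
0.195 1331 xmax 0.0089 y mid 0.0003 mean 0.0001 ext 0.0202
1 399 [362.2 174.8] [ 0.6125 -0.0095  0.0639  0.6125 -0.0093  0.0213  0.0215]
10 4501 [456.6  96.8] [0.5533 0.0397 0.0777 0.5534 0.04   0.0519 0.0512]
1 552 [526.4 189.8] [0.6038 0.0992 0.0827 0.6039 0.1003 0.0165 0.0168]
tcp [ 0.6603 -0.0301  0.3576]
0.12 147 xmax 0.0054 y mid 0.0002 mean 0.0002 ext 0.0128
0.14 317 xmax 0.0058 y mid 0.0002 mean 0.0002 ext 0.0132
0.16 472 xmax 0.0058 y mid -0.0001 mean 0.0002 ext 0.0212
0.18 680 xmax 0.009 y mid 0.0003 mean 0.0003 ext 0.0218
0.195 1331 xmax 0.0089 y mid 0.0003 mean 0.0001 ext 0.0202
1 394 [362.3 174.7] [ 0.6125 -0.0094  0.064   0.6125 -0.0094  0.0209  0.0215]
9 4530 [456.8  97. ] [0.5535 0.0398 0.0776 0.5552 0.0416 0.0541 0.0565]
1 548 [526.6 189.6] [0.6037 0.0993 0.0826 0.604  0.1    0.0167 0.0171]
```

>>> play_rows(
  targets=[
    [[0.022, 0.013, 0, 0], [0.045, 0.027, 0, 0], [0.045, 0.027, 0.02, 0], [0.045, 0.027, 0.04, 0], [0.045, 0.027, 0.054, 0]],
  ],
)

```text
t: 8.57
eef_pos: [0.6117, -0.0097, 0.303]
ee_rot: [3.142, -0.0, -2.992]
force: [0.3, -0.5, -0.8]
width: 0.0154
```

Run:
```python
from h import *
from mv import mv
for i in range(4): cams.grab_frame("top")
mv(.6117,-.0098,.302,-2.99)
s=arm.get_state();yaw=s["ee_rot"][2];c,n=np.cos(yaw),np.sin(yaw);p=s["eef_pos"]
M=np.array([[c,n],[n,-c]])
im,P=cloud("wrist");T=(P[...,:2]-p[:2])@M.T; z=P[...,2]
a=(abs(T)<.025).all(-1)
for lo,hi in [(.058,.067),(.068,.085),(.085,.1),(.1,.115),(.115,.13)]:
    q=T[a&(z>lo)&(z<hi)]
    if len(q)>5: print(lo,len(q),"x",np.percentile(q[:,0],[1,95,99]).round(4),"y",np.percentile(q[:,1],[1,50,99]).round(4))
cv2.imwrite("pics/w4.png",cv2.resize(im[150:400,200:450,::-1],None,fx=2.2,fy=2.2))
for cam in ["scene"]:
    im,_=cams.grab_frame(cam);cv2.imwrite("pics/s4.png",cv2.resize(im[120:320,320:600,::-1],None,fx=2.8,fy=2.8,interpolation=2))
```

```text
t8.78 pos [ 0.6122 -0.0093  0.3039] rpy [-3.141 -0.    -2.991] q [ 0.3   0.34 -0.26  0.   -0.97 -1.72] F [-0.1 -0.7 -0.6] w 0.0157
tool shift mm [ 0.5 -0.4  1.9] turn -0.1
0.058 420 x [-0.007   0.0101  0.0103] y [-0.0104  0.0001  0.0105]
0.068 129 x [-0.0003  0.0053  0.0057] y [-0.0062  0.0001  0.0064]
0.085 217 x [0.0006 0.0057 0.0059] y [-0.0063  0.0001  0.0065]
0.1 291 x [0.0003 0.0058 0.006 ] y [-0.0064  0.0001  0.0065]
0.115 482 x [-0.0001  0.0086  0.0089] y [-0.0107  0.      0.0103]
```

View pics/w4.png

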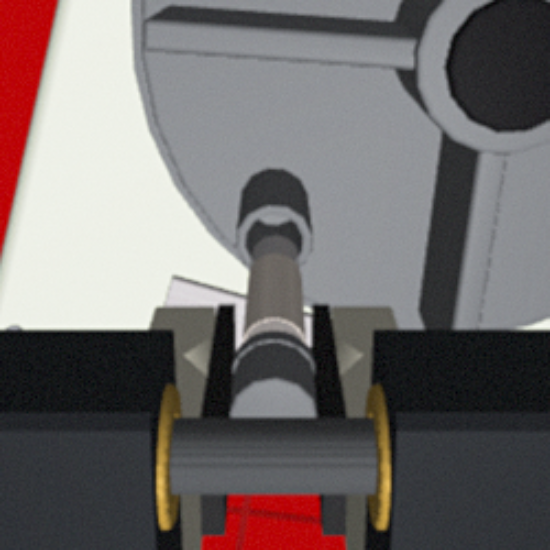

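The tube is centred over the bore: the rim and tube centres agree to about 0.2 mm in both tool axes. I'll lower it now.

>>> play_rows(
  targets=[
    [[0, 0, 0.005, 0], [0, 0, 0.012, 0], [0, 0, 0.02, 0], [0, 0, 0.028, 0], [0, 0, 0.035, 0]],
  ],
)

```text
t: 9.5
eef_pos: [0.6118, -0.009, 0.2679]
ee_rot: [-3.142, -0.001, -2.991]
force: [-0.2, 0.2, 0.7]
width: 0.0153
```

>>> play_rows(
  targets=[
    [[0, 0, 0.003, 0], [0, 0, 0.006, 0], [0, 0, 0.008, 0], [0, 0, 0.009, 0], [0, 0, 0.009, 0]],
  ],
)

```text
t: 10.12
eef_pos: [0.6119, -0.009, 0.2597]
ee_rot: [3.142, 0.0, -2.991]
force: [0.5, 0.2, -0.5]
width: 0.0155
```

```bash
python3 mv.py .6117 -.0098 .258 -2.99
python3 - <<'E'
from h import *
im,P=cloud("scene");cv2.imwrite("pics/s5.png",cv2.resize(im[120:320,320:600,::-1],None,fx=2.8,fy=2.8,interpolation=2))
s=arm.get_state();print(s["t"],s["eef_pos"],s["force"])
E
```

```text
t10.12 pos [ 0.6119 -0.009   0.2597] rpy [ 3.142  0.    -2.991] q [ 0.3   0.38 -0.31  0.   -0.88 -1.72] F [ 0.5  0.2 -0.5] w 0.0155
tool shift mm [ 0.3 -0.8  1.7] turn -0.0
10.175 [ 0.61192278 -0.00902278  0.25977926] [-0.7357538  -0.10617991 -1.03665048]
```

>>> play_rows(
  targets=[
    [[0, 0, 0.001, 0], [0, 0, 0.0015, 0], [0, 0, 0.0015, 0]],
  ],
)

```text
t: 10.55
eef_pos: [0.6119, -0.009, 0.2582]
ee_rot: [-3.142, 0.0, -2.991]
force: [-0.7, -0.3, 0.7]
width: 0.0153
```

>>> play_rows(
  targets=[
    [[0, 0, 0.0005, 0], [0, 0, 0.001, 0], [0, 0, 0.001, 0]],
  ],
)

```text
t: 10.92
eef_pos: [0.6123, -0.009, 0.2581]
ee_rot: [-3.141, 0.002, -2.99]
force: [-0.7, 0.5, 5.7]
width: 0.0157
```

Contact came at TCP z = 0.258 (5.7 N), which is the expected seated height. Releasing now.

>>> play_rows(
  targets=[
    [[0, 0, -0.0005, 0], [0, 0, -0.0005, 0], [0, 0, -0.0005, 0], [0, 0, -0.0005, 0]],
  ],
  grip=120,
)

```text
t: 11.42
eef_pos: [0.6119, -0.009, 0.2575]
ee_rot: [-3.142, -0.0, -2.991]
force: [-0.0, -0.0, -0.1]
width: 0.0448
```

>>> play_rows(
  targets=[
    [[0, 0, -0.015, 0], [0, 0, -0.04, 0], [0, 0, -0.07, 0], [0, 0, -0.09, 0], [0, 0, -0.09, 0]],
  ],
)

```text
t: 12.05
eef_pos: [0.6124, -0.009, 0.3506]
ee_rot: [3.141, 0.005, -2.991]
force: [-0.3, 0.0, -0.5]
width: 0.0464
```

Run:
```python
from h import *
cams.grab_frame("top");cams.grab_frame("top")
im,P=cloud("wrist");cv2.imwrite("pics/w5.png",im[:,:,::-1])
blobs(P,.1,.12,(.58,.65,-.05,.03),20)
blobs(P,.058,.067,(.59,.635,-.035,.015),40)
im,P=cloud("scene")
blobs(P,.09,.12,(.58,.65,-.05,.03),5)
s=arm.get_state();print(s["t"],s["eef_pos"],s["width"])
```

```text
1 548 [324.  258.1] [ 0.6117 -0.0088  0.1069  0.6127 -0.0088  0.0156  0.0153]
1 332 [322.8 232.2] [ 0.6079 -0.0102  0.0635  0.611  -0.0095  0.0188  0.0212]
1 114 [417.  228.9] [ 0.614  -0.0106  0.1029  0.6129 -0.0093  0.016   0.016 ]
12.25 [ 0.61159029 -0.00906721  0.34703772] 0.04622104084673391
```

View pics/w5.png

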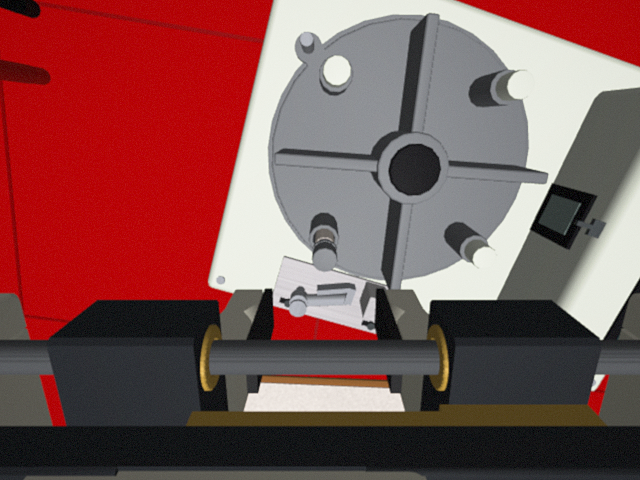

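The cap top is at z = 0.107, so the tube is fully home, upright and released. The three vials and the pin at (305,42) look undisturbed. Next I'll close the gripper and move above the sector clockwise of the rib at about -85°.

```bash
python3 mv.py .5352 -.0193 .29 -3.061
python3 - <<'E'
import numpy as np
cx,cy=-.0135,.058
for st in (7,6,3,1):
    print(st,[[round(cx*(1-np.cos(a))-cy*np.sin(a),4),round(cy*(1-np.cos(a))+cx*np.sin(a),4),0,-st*k] for k in range(1,6) for a in [np.radians(st*k)]])
E
```

```text
t12.25 pos [ 0.6116 -0.0091  0.347 ] rpy [ 3.142e+00 -1.000e-03 -2.991e+00] q [ 0.3   0.3  -0.21 -0.   -1.06 -1.72] F [ 0.1 -0.1  0.2] w 0.0462
tool shift mm [77.1  1.3 57. ] turn 4.0
7 [[np.float64(-0.0072), np.float64(-0.0012), 0, -7], [np.float64(-0.0144), np.float64(-0.0015), 0, -14], [np.float64(-0.0217), np.float64(-0.001), 0, -21], [np.float64(-0.0288), np.float64(0.0005), 0, -28], [np.float64(-0.0357), np.float64(0.0027), 0, -35]]
6 [[np.float64(-0.0061), np.float64(-0.0011), 0, -6], [np.float64(-0.0124), np.float64(-0.0015), 0, -12], [np.float64(-0.0186), np.float64(-0.0013), 0, -18], [np.float64(-0.0248), np.float64(-0.0005), 0, -24], [np.float64(-0.0308), np.float64(0.001), 0, -30]]
3 [[np.float64(-0.0031), np.float64(-0.0006), 0, -3], [np.float64(-0.0061), np.float64(-0.0011), 0, -6], [np.float64(-0.0092), np.float64(-0.0014), 0, -9], [np.float64(-0.0124), np.float64(-0.0015), 0, -12], [np.float64(-0.0155), np.float64(-0.0015), 0, -15]]
1 [[np.float64(-0.001), np.float64(-0.0002), 0, -1], [np.float64(-0.002), np.float64(-0.0004), 0, -2], [np.float64(-0.0031), np.float64(-0.0006), 0, -3], [np.float64(-0.0041), np.float64(-0.0008), 0, -4], [np.float64(-0.0051), np.float64(-0.001), 0, -5]]
```

>>> play_rows(
  targets=[
    [[0.025, 0.0005, 0, 1], [0.05, 0.001, 0, 2], [0.077, 0.0013, 0, 4], [0.077, 0.0013, 0.03, 4], [0.077, 0.0013, 0.057, 4]],
  ],
  grip=255,
)

```text
t: 12.88
eef_pos: [0.535, -0.0194, 0.2898]
ee_rot: [3.142, -0.0, -3.061]
force: [0.2, -1.4, -0.2]
width: 0.003
```

>>> play_rows(
  targets=[
    [[0, 0, 0, 0], [0, 0, 0, 0], [0, 0, 0, 0]],
  ],
)

```text
t: 13.25
eef_pos: [0.5361, -0.0192, 0.2916]
ee_rot: [3.141, 0.001, -3.061]
force: [0.6, 0.5, 0.6]
width: 0.0007
```

```bash
python3 mv.py .5352 -.0193 .228 -3.061
```

```text
t13.25 pos [ 0.5361 -0.0192  0.2916] rpy [ 3.141e+00  1.000e-03 -3.061e+00] q [ 0.33  0.24 -0.45  0.   -0.89 -1.82] F [0.6 0.5 0.6] w 0.0007
tool shift mm [ 0.9 -0.  63.6] turn 0.0
```

>>> play_rows(
  targets=[
    [[0.001, 0, 0.012, 0], [0.001, 0, 0.026, 0], [0.001, 0, 0.042, 0], [0.001, 0, 0.063, 0], [0.001, 0, 0.063, 0]],
  ],
)

```text
t: 13.88
eef_pos: [0.5337, -0.0196, 0.2256]
ee_rot: [-3.141, -0.004, -3.061]
force: [0.4, -0.8, -0.2]
width: 0.0002
```

>>> play_rows(
  targets=[
    [[-0.003, 0, 0, 0], [-0.006, 0, 0, 0], [-0.008, 0, 0, 0], [-0.009, 0, 0, 0]],
  ],
)

```text
t: 14.38
eef_pos: [0.5436, -0.0187, 0.228]
ee_rot: [3.142, 0.0, -3.061]
force: [-2.1, -0.5, 0.9]
width: 0.0005
```

```bash
python3 mv.py .5446 -.0186 .228 -3.061
```

```text
t14.38 pos [ 0.5436 -0.0187  0.228 ] rpy [ 3.142  0.    -3.061] q [ 0.33  0.33 -0.5  -0.   -0.75 -1.82] F [-2.1 -0.5  0.9] w 0.0005
tool shift mm [-1. -0. -0.] turn 0.0
```

>>> play_rows(
  targets=[
    [[-0.0041, -0.0008, 0, -4], [-0.0082, -0.0013, 0, -8], [-0.0124, -0.0015, 0, -12], [-0.0165, -0.0015, 0, -16], [-0.0206, -0.0011, 0, -20]],
  ],
)

```text
t: 15.0
eef_pos: [0.5641, -0.0183, 0.2278]
ee_rot: [-3.142, -0.0, -2.709]
force: [-1.5, -1.0, 1.3]
width: 0.0003
```

```bash
python3 mv.py .5446 -.0186 .228 -3.061
python3 - <<'E'
from h import *
im,P=cloud("top");cv2.imwrite("pics/t6.png",im[:,:,::-1])
s=arm.get_state();p=s["eef_pos"];c=np.array([.5535,.0403]);d=p[:2]-c;yaw=s["ee_rot"][2]
print("r",np.hypot(*d),"C in tool",-d@[np.cos(yaw),np.sin(yaw)],-d@[np.sin(yaw),-np.cos(yaw)])
blobs(P,.078,.12,(.4,.7,-.1,.13),10)
E
```

```text
t15.00 pos [ 0.5641 -0.0183  0.2278] rpy [-3.142 -0.    -2.709] q [ 0.31  0.36 -0.45  0.   -0.76 -1.45] F [-1.5 -1.   1.3] w 0.0003
tool shift mm [17.8  7.9 -0.2] turn 20.1
r 0.05945533623913147 C in tool -0.01451227482275706 0.057657010733968436
1 47 [255.8 270.4] [ 0.5265 -0.0354  0.0832  0.5264 -0.0349  0.0147  0.0148]
2 51 [208.2 293.6] [0.4794 0.0637 0.0827 0.4796 0.0633 0.0146 0.0146]
```

The carousel is turning with the finger, about 20° so far, with forces under 2 N.

>>> play_rows(
  targets=[
    [[-0.0041, -0.0008, 0, -4], [-0.0082, -0.0013, 0, -8], [-0.0124, -0.0015, 0, -12], [-0.0165, -0.0015, 0, -16], [-0.0206, -0.0011, 0, -20]],
  ],
)

```text
t: 15.68
eef_pos: [0.5833, -0.0107, 0.2277]
ee_rot: [-3.141, -0.0, -2.362]
force: [-0.8, -2.7, 0.2]
width: 0.0006
```

>>> play_rows(
  targets=[
    [[-0.0041, -0.0008, 0, -4], [-0.0082, -0.0013, 0, -8], [-0.0124, -0.0015, 0, -12], [-0.0165, -0.0015, 0, -16], [-0.0206, -0.0011, 0, -20]],
  ],
)

```text
t: 16.3
eef_pos: [0.5989, 0.003, 0.2278]
ee_rot: [-3.141, -0.0, -2.012]
force: [-0.4, -2.3, -0.3]
width: 0.0005
```

>>> play_rows(
  targets=[
    [[-0.0041, -0.0008, 0, -4], [-0.0082, -0.0013, 0, -8], [-0.0124, -0.0015, 0, -12], [-0.0165, -0.0015, 0, -16], [-0.0206, -0.0011, 0, -20]],
  ],
)

```text
t: 16.92
eef_pos: [0.6089, 0.0213, 0.2278]
ee_rot: [-3.141, -0.0, -1.663]
force: [1.1, -2.6, 0.2]
width: 0.0004
```

```bash
cat > chk.py <<'E'
from h import *
im,P=cloud("top")
s=arm.get_state();p=s["eef_pos"];c=np.array([.5535,.0403]);d=p[:2]-c;yaw=s["ee_rot"][2]
print(round(s["t"],2),"F",np.round(s["force"],1),"r",np.hypot(*d).round(4),"C in tool",(-d@[np.cos(yaw),np.sin(yaw)]).round(4),(-d@[np.sin(yaw),-np.cos(yaw)]).round(4),"yawdeg",np.degrees(yaw).round(1),"q6",s["q"][5].round(2))
m=(P[...,2]>.078)&(P[...,2]<.12)&(np.hypot(P[...,0]-.5528,P[...,1]-.0385)<.095)&(np.hypot(P[...,0]-.5528,P[...,1]-.0385)>.06)
n,L,st,cc=cv2.connectedComponentsWithStats(m.astype(np.uint8))
for i in range(1,n):
    if st[i,4]>8:
        q=P[L==i].mean(0);print(st[i,4],cc[i].round(),q.round(4),"r",np.hypot(q[0]-.5528,q[1]-.0385).round(4),"ang",np.degrees(np.arctan2(q[1]-.0385,q[0]-.5528)).round(1))
E
python3 chk.py
```

```text
16.98 F [0.5 0.8 1.2] r 0.0585 C in tool -0.0136 0.0569 yawdeg -95.1 q6 -0.45
49 [249. 234.] [ 0.603  -0.0215  0.0826] r 0.0782 ang -50.1
54 [192. 283.] [0.5027 0.0976 0.0825] r 0.0775 ang 130.3
53 [245. 286.] [ 0.4933 -0.0118  0.0823] r 0.0779 ang -139.8
```

>>> play_rows(
  targets=[
    [[-0.0041, -0.0008, 0, -4], [-0.0082, -0.0013, 0, -8], [-0.0124, -0.0015, 0, -12], [-0.0165, -0.0015, 0, -16], [-0.0206, -0.0011, 0, -20]],
  ],
)

```text
t: 17.6
eef_pos: [0.6119, 0.0418, 0.2278]
ee_rot: [-3.141, -0.0, -1.315]
force: [1.0, -1.2, -0.5]
width: 0.0005
```

>>> play_rows(
  targets=[
    [[-0.001, -0.0002, 0, -1], [-0.002, -0.0004, 0, -2], [-0.0031, -0.0006, 0, -3], [-0.0041, -0.0008, 0, -4], [-0.0051, -0.001, 0, -5]],
  ],
)

```text
t: 18.23
eef_pos: [0.6113, 0.047, 0.2277]
ee_rot: [-3.141, -0.0, -1.227]
force: [1.6, -0.5, -0.2]
width: 0.0004
```

```bash
python3 chk.py
```

```text
18.27 F [ 0.9 -1.2 -0.7] r 0.0582 C in tool -0.0131 0.0567 yawdeg -70.3 q6 -0.05
44 [236. 225.] [0.6236 0.0053 0.0836] r 0.0782 ang -25.1
32 [186. 245.] [0.5805 0.1069 0.1013] r 0.0738 ang 67.9
51 [254. 273.] [ 0.5205 -0.0324  0.0826] r 0.0779 ang -114.5
54 [205. 292.] [0.4819 0.0708 0.083 ] r 0.0779 ang 155.5
```

>>> play_rows(
  targets=[
    [[-0.001, -0.0002, 0, -1], [-0.002, -0.0004, 0, -2], [-0.0031, -0.0006, 0, -3], [-0.0041, -0.0008, 0, -4], [-0.0051, -0.001, 0, -5]],
  ],
)

```text
t: 18.9
eef_pos: [0.6105, 0.0521, 0.2277]
ee_rot: [3.142, -0.0, -1.14]
force: [1.8, -1.7, 0.5]
width: 0.0006
```

>>> play_rows(
  targets=[
    [[-0.001, -0.0002, 0, -1], [-0.002, -0.0004, 0, -2], [-0.0031, -0.0006, 0, -3]],
  ],
)

```text
t: 19.27
eef_pos: [0.6101, 0.0546, 0.2277]
ee_rot: [-3.142, -0.001, -1.087]
force: [4.2, -5.6, -0.4]
width: 0.0009
```

```bash
python3 chk.py
```

```text
19.32 F [ 2.7 -4.4  0.3] r 0.0583 C in tool -0.0135 0.0567 yawdeg -62.2 q6 0.08
42 [232. 223.] [0.6276 0.0139 0.0827] r 0.0787 ang -18.2
66 [183. 247.] [0.5748 0.1111 0.1031] r 0.0759 ang 73.1
47 [256. 269.] [ 0.5296 -0.036   0.0824] r 0.078 ang -107.3
48 [209. 294.] [0.4786 0.0614 0.0829] r 0.0776 ang 162.9
```

The pin has met the catch ramp at a carousel yaw of about -18°, with force rising to 5–7 N. I'll go on in small steps.

>>> play_rows(
  targets=[
    [[-0.001, -0.0002, 0, -1], [-0.002, -0.0004, 0, -2], [-0.0031, -0.0006, 0, -3]],
  ],
)

```text
t: 19.7
eef_pos: [0.6092, 0.0576, 0.2277]
ee_rot: [-3.141, -0.001, -1.035]
force: [3.5, -5.3, -1.6]
width: 0.0005
```

>>> play_rows(
  targets=[
    [[-0.001, -0.0002, 0, -1], [-0.002, -0.0004, 0, -2]],
  ],
)

```text
t: 19.95
eef_pos: [0.6086, 0.0596, 0.2277]
ee_rot: [-3.141, -0.001, -1.0]
force: [3.9, -5.5, -0.9]
width: 0.0004
```

```bash
python3 chk.py
```

```text
20.0 F [ 3.8 -4.8 -1.5] r 0.0584 C in tool -0.0135 0.0568 yawdeg -57.2 q6 0.15
39 [229. 222.] [0.6293 0.0202 0.0826] r 0.0787 ang -13.4
66 [182. 251.] [0.5681 0.1131 0.1031] r 0.0761 ang 78.4
52 [257. 266.] [ 0.5364 -0.0374  0.0826] r 0.0776 ang -102.2
53 [212. 295.] [0.4771 0.0551 0.0827] r 0.0775 ang 167.7
```

>>> play_rows(
  targets=[
    [[-0.001, -0.0002, 0, -1], [-0.002, -0.0004, 0, -2]],
  ],
)

```text
t: 20.25
eef_pos: [0.6079, 0.0617, 0.2277]
ee_rot: [-3.141, -0.001, -0.965]
force: [3.7, -3.0, -0.2]
width: 0.0003
```

>>> play_rows(
  targets=[
    [[-0.001, -0.0002, 0, -1], [-0.001, -0.0002, 0, -1]],
  ],
)

```text
t: 20.5
eef_pos: [0.6073, 0.0628, 0.2277]
ee_rot: [-3.141, -0.0, -0.948]
force: [4.6, -3.4, -0.9]
width: 0.0003
```

```bash
python3 chk.py
```

```text
20.55 F [ 4.1 -3.1 -1. ] r 0.0584 C in tool -0.0131 0.0569 yawdeg -54.4 q6 0.2
40 [227. 221.] [0.6308 0.0252 0.0823] r 0.0792 ang -9.7
69 [182. 253.] [0.5637 0.1138 0.1033] r 0.0761 ang 81.8
51 [257. 263.] [ 0.5411 -0.0389  0.0825] r 0.0783 ang -98.6
52 [215. 295.] [0.4757 0.0504 0.0827] r 0.078 ang 171.2
```

>>> play_rows(
  targets=[
    [[-0.0005, -0.0001, 0, -0.5], [-0.001, -0.0002, 0, -1]],
  ],
)

```text
t: 20.8
eef_pos: [0.6069, 0.0639, 0.2278]
ee_rot: [-3.141, -0.0, -0.931]
force: [4.0, -2.1, -1.3]
width: 0.0007
```

>>> play_rows(
  targets=[
    [[-0.0005, -0.0001, 0, -0.5], [-0.001, -0.0002, 0, -1]],
  ],
)

```text
t: 21.05
eef_pos: [0.6059, 0.0648, 0.2275]
ee_rot: [3.141, 0.0, -0.913]
force: [3.4, -2.6, -1.1]
width: 0.0001
```

```bash
python3 chk.py
```

```text
21.1 F [ 1.3 -1.8 -0.9] r 0.0579 C in tool -0.0127 0.0565 yawdeg -52.3 q6 0.23
37 [225. 221.] [0.6315 0.0287 0.0828] r 0.0793 ang -7.1
65 [182. 255.] [0.559  0.1144 0.1035] r 0.0762 ang 85.3
51 [257. 262.] [ 0.5451 -0.039   0.0824] r 0.0778 ang -95.7
53 [217. 295.] [0.4754 0.0464 0.0826] r 0.0778 ang 174.2
```

The force has dropped, so the pin appears to be past the catch. I'll keep feeling for the stop in half-degree steps.

>>> play_rows(
  targets=[
    [[-0.0005, -0.0001, 0, -0.5], [-0.0005, -0.0001, 0, -0.5]],
  ],
)

```text
t: 21.35
eef_pos: [0.6059, 0.0651, 0.2276]
ee_rot: [3.141, -0.0, -0.905]
force: [2.6, -3.6, -1.6]
width: 0.0004
```

>>> play_rows(
  targets=[
    [[-0.0005, -0.0001, 0, -0.5], [-0.0005, -0.0001, 0, -0.5]],
  ],
)

```text
t: 21.6
eef_pos: [0.6058, 0.0653, 0.2275]
ee_rot: [3.141, -0.0, -0.896]
force: [3.7, -5.7, -2.8]
width: 0.0007
```

```bash
python3 chk.py
python3 - <<'E'
from h import *
im,P=cloud("scene");cv2.imwrite("pics/s7.png",cv2.resize(im[200:310,370:510,::-1],None,fx=5,fy=5,interpolation=2))
E
```

```text
21.65 F [ 4.5 -5.4 -2.3] r 0.058 C in tool -0.0132 0.0564 yawdeg -51.4 q6 0.25
38 [225. 221.] [0.6318 0.0292 0.0825] r 0.0795 ang -6.7
69 [182. 255.] [0.5602 0.1142 0.1033] r 0.076 ang 84.4
50 [258. 262.] [ 0.545  -0.0391  0.0825] r 0.078 ang -95.8
52 [217. 295.] [0.4755 0.0464 0.0823] r 0.0777 ang 174.1
```

View pics/s7.png

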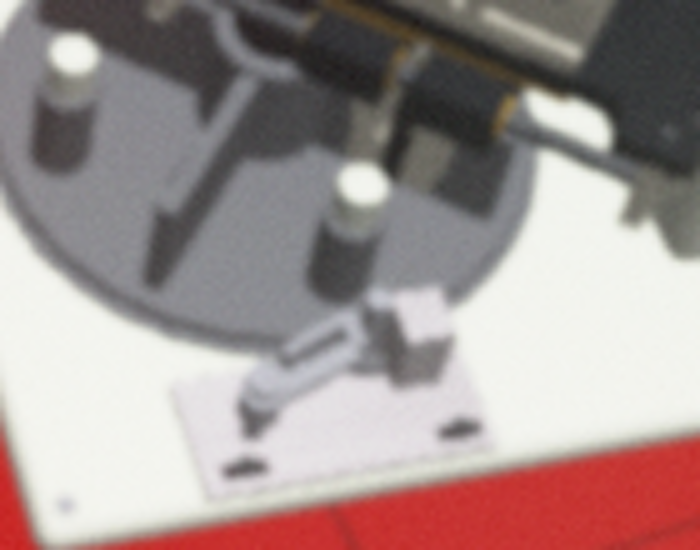

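The pin sits between the catch tip and the stop block, around (375,310) in the crop. The rotation has stalled while the force rises. I'll give one more small nudge to confirm the stop, then back off.

>>> play_rows(
  targets=[
    [[-0.0005, -0.0001, 0, -0.4], [-0.0005, -0.0001, 0, -0.4]],
  ],
)

```text
t: 21.95
eef_pos: [0.6058, 0.0654, 0.2276]
ee_rot: [3.141, -0.001, -0.889]
force: [5.5, -7.5, -3.7]
width: 0.0001
```

>>> play_rows(
  targets=[
    [[0.003, 0, 0, 0], [0.006, 0, 0, 0], [0.0095, 0, 0, 0], [0.0095, 0, 0, 0], [0.0095, 0, 0, 0]],
  ],
)

```text
t: 22.58
eef_pos: [0.6114, 0.0588, 0.2276]
ee_rot: [3.141, 0.0, -0.889]
force: [0.0, -0.9, 0.8]
width: 0.0006
```

>>> play_rows(
  targets=[
    [[0, 0, -0.02, 0], [0, 0, -0.06, 0], [0, 0, -0.12, 0], [0, 0, -0.18, 0], [0, 0, -0.18, 0]],
  ],
)

```text
t: 23.2
eef_pos: [0.6124, 0.059, 0.4138]
ee_rot: [-3.132, -0.004, -0.889]
force: [0.1, -0.8, -0.9]
width: 0.0003
```

```bash
python3 mv.py .45 -.1 .41
```

```text
t23.20 pos [0.6124 0.059  0.4138] rpy [-3.132 -0.004 -0.889] q [ 0.41  0.25 -0.12  0.   -1.19  0.27] F [ 0.1 -0.8 -0.9] w 0.0003
tool shift mm [ 21.  226.3   3.8] turn 0
```

The stop is confirmed: 9.3 N with no further motion. Moving aside for a final look.

>>> play_rows(
  targets=[
    [[0.005, 0.05, 0, 0], [0.01, 0.1, 0, 0], [0.015, 0.15, 0, 0], [0.02, 0.2, 0, 0], [0.02, 0.24, 0, 0]],
  ],
)

```text
t: 23.82
eef_pos: [0.436, -0.109, 0.4072]
ee_rot: [3.141, 0.0, -0.89]
force: [0.6, -0.5, 0.6]
width: 0.0005
```

>>> play_rows(
  targets=[
    [[0, 0.03, 0, 0], [0, 0.03, 0, 0], [0, 0.03, 0, 0]],
  ],
)

```text
t: 24.2
eef_pos: [0.4147, -0.1268, 0.4077]
ee_rot: [-3.141, -0.0, -0.89]
force: [0.2, 0.6, 0.3]
width: 0.0004
```

```bash
python3 chk.py
python3 - <<'E'
from h import *
im,P=cloud("top")
print("tubes");blobs(P,.1,.13,(.4,.62,-.38,-.28),10)
blobs(P,.095,.12,(.53,.6,.08,.12),5)
m=(P[...,2]>.009)&(P[...,2]<.023)&(P[...,1]>-.12)&(P[...,1]<.35)&(P[...,0]>.38)&(P[...,0]<.75)
print(cv2.minAreaRect(P[m][:,:2].astype(np.float32))[1:])
a=cv2.resize(im[150:330,90:300,::-1],None,fx=2.5,fy=2.5,interpolation=2)
im,P=cloud("scene");b=cv2.resize(im[220:310,390:480,::-1],None,fx=5,fy=5,interpolation=2)
o=np.zeros((600,800,3),np.uint8);a=cv2.resize(a,(400,343));o[:343,:400]=a;o[:400,400:]=cv2.resize(b,(400,400));cv2.imwrite("pics/f.png",o)
E
```

```text
24.25 F [0.2 0.7 0.6] r 0.2169 C in tool -0.0423 -0.2127 yawdeg -50.9 q6 0.52
51 [225. 222.] [0.6303 0.03   0.0825] r 0.0779 ang -6.3
69 [182. 255.] [0.5601 0.1143 0.1035] r 0.0762 ang 84.5
50 [258. 262.] [ 0.545  -0.0391  0.0825] r 0.078 ang -95.7
52 [217. 295.] [0.4755 0.0463 0.0827] r 0.0777 ang 174.2
tubes
1 54 [400.5 278.2] [ 0.5062 -0.3342  0.1111  0.5056 -0.3343  0.0144  0.0147]
2 56 [405.1 302.3] [ 0.4569 -0.3424  0.1116  0.4563 -0.3427  0.0148  0.0149]
1 49 [181.7 254.6] [0.5601 0.1138 0.1054 0.5603 0.1137 0.0147 0.0114]
((0.38862529397010803, 0.2751463055610657), 81.60542297363281)
```

View pics/f.png

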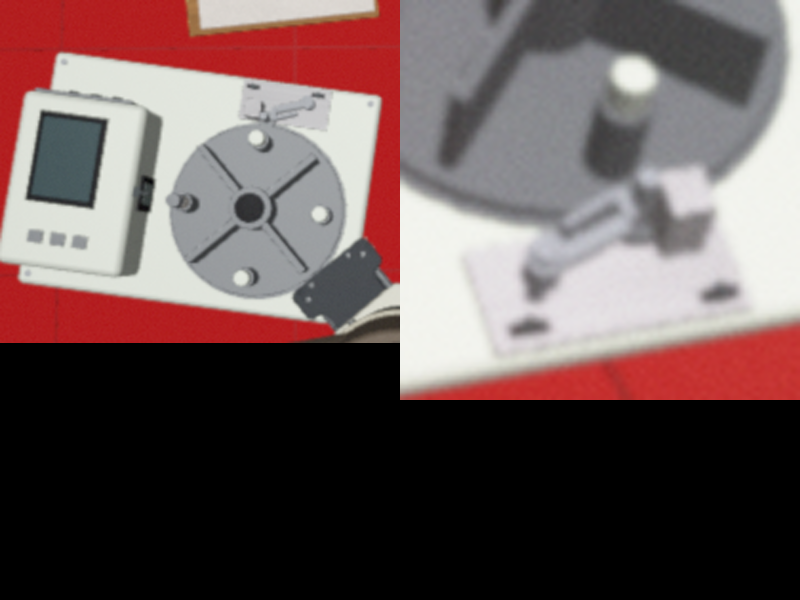

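The tube stands in the well before the pointer, and the pin is between the catch and the stop block at about (650,180). As a last check, I'll compare the catch lever with its rest position in the first frame.

Run:
```python
from h import *
im,P=cloud("scene");c=lambda a:cv2.resize(a[255:300,410:470],(400,300),interpolation=2)
a=cv2.imread("pics/scene0.png");b=im[:,:,::-1].copy()
t,_=cloud("top");d=lambda a:cv2.resize(a[190:220,212:268],(400,214),interpolation=2)
cv2.imwrite("pics/cmp.png",np.vstack([np.hstack([c(a),c(b)]),np.hstack([d(cv2.imread("pics/top0.png")),d(t[:,:,::-1])])]))
```

```text
(no output)
```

View pics/cmp.png

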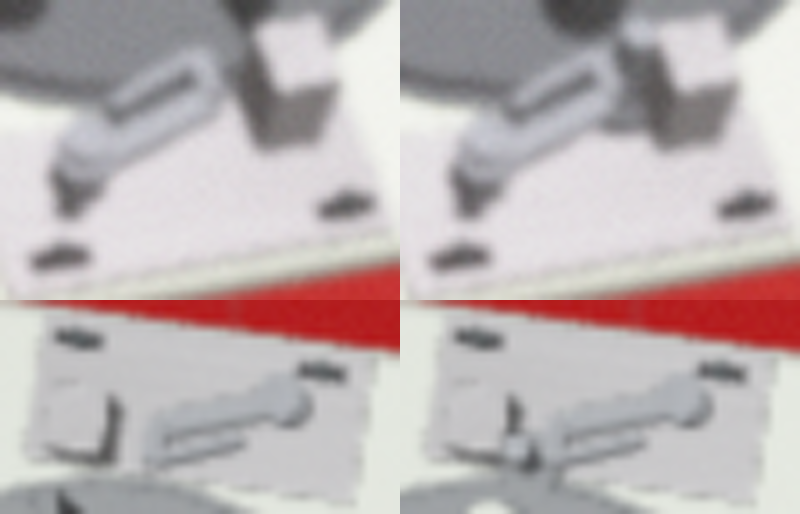

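The lever lies in the same place before (left) and after (right). The pin sits between its tip and the stop block, at (515,445) in the lower right panel. Handing in.

```bash
python3 -c "
from station import job_done;print(job_done())"
```

```text
the job is handed in; nothing more can be done
None
```

I loaded the short tube into the carousel's empty well, indexed the carousel against its stop, and handed the job in. No verdict came back.

- **Tube:** I took it from the rack, lowered it until it touched the well floor (5.7 N) and released it. Its cap top then stood at z = 0.107 m, the height expected when fully home. In the last view it still stood in the well, in front of the pointer.
- **Carousel:** I pushed on a rib with closed fingers through about 124° counter-clockwise. The pin met the catch ramp (about 6–7 N), the force dropped as it passed, and then it came up against the stop. At about 10 N (all axes together) there was no further motion.
- **Last checks:**
  - The carousel is about 0.04 rad from the analyser's axes.
  - The catch lever looks the same as in the first picture, with the pin between it and the stop.
  - The tall tubes moved by no more than about 1 mm.
  - The arm is clear of everything, at t ≈ 24 s.
- **Disagreement:** the top and wrist cameras differed by about 2 mm in y. I settled it by comparing the held tube with the well rim in the wrist view.
- **Not re-measured at the end:** the bottle and the carton. The arm stayed clear of both throughout.

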